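# Open the tin cage's gate past its detent and hold it for loading

## Task

Open the gate of the paint-tin cage and hold it wide for a colleague: first clear the tall can out of the gate's way and leave it standing on the steel drip tray, without the gate or hand knocking it over. Then beside the gate's free end, squeeze the two plates of the keeper catch (the rear one, set back from the gate) fully together, next those of the bolt catch (the front one), take the gate by its upright post and swing it past its detent until it stands about square to the cage front or wider. Finish while still holding it there, because the gate springs back if let go; leave the tins in the cage, the cup and the jar where they stand.

Things in the scene. Friction and masses are not known exactly. Their poses are not given: they have to be found in the camera images.
- cage: White steel tin cage, fixed. Origin on the bench under the middle of the closed gate; x into the cage, y to the hinge side, z up. In mm: hinge at y 70, gate in plane x = 0, inside x 0 to 154, y -85 to 75, walls to z 125, open top. Latch bench at the gate's free end: flat top at z 125, x -28 to 112, y -191 to -86. Detent bracket: x -3 to 64, y 82 to 142, below z 125.
- keeper_squeeze (a point): Squeeze point of the keeper (rear catch), at cage (77, -120, 165) mm, fixed. Two upright steel plates, 8 thick, 24 wide, tops at z 185, squeezed together along cage x: the rest on the +x side is fixed, outer face 15 from this point; the plate on the -x side slides, outer face 29 away when out, 15 when fully in. Open to 62 or more, centre here, close. Low bars lie under z 142.
- keeper (a joint): Travel of the keeper's sliding plate, m: 0 out (as at the start), 0.014 squeezed fully in, at a stop. Takes about 4 N and stays where it is left. While out, its bar blocks the bolt catch.
- bolt_squeeze (a point): Squeeze point of the bolt (front catch), at cage (-14, -159, 165) mm, fixed. Same upright plates, 8 thick, 24 wide, tops at z 185, squeezed together along cage y: the rest on the -y side is fixed, outer face 15 from this point; the plate on the +y side slides, outer face 29 away when out, 15 when fully in.
- bolt (a joint): Travel of the bolt's sliding plate, m: 0 out (as at the start; its bar holds the gate shut), 0.014 squeezed fully in, at a stop (gate free). Takes about 4 N, stays where it is left. Cannot move more than about 2 mm until the keeper is in.
- gate_hinge (a point): Point on the gate's upright hinge axis, at the gate's top, 125 mm above the bench.
- gate_post (a point): Grip point on the gate's upright round steel post, 20 mm in diameter, standing on the gate's top rail from 125 to 195 mm above the bench. The point is on its axis, 180 mm up, 120 mm from the hinge axis, and moves with the gate. A low striker block (up to 145 mm high) lies 16 to 28 mm from the axis towards the gate's free end.
- gate (a joint): Gate angle, rad: 0 closed (as at the start), grows as the gate swings outwards, clockwise from above, from cage -y towards cage -x; stop at 1.8. A spring pulls it shut (at the post 1.3 N when closed, 3.3 N at 1.57). A detent resists from about 0.5 rad, some 7 N in all; past about 1.0 rad it is free. Let go, it falls back to about 0.8 rad, against the detent.
- gate_leaf: The swinging gate with all it carries: white frame with steel bars, 150 mm long from the hinge axis, 10 mm thick, from 18 to 125 mm above the bench, with the post on top. Origin at the hinge axis on the bench top; its -y axis points along the gate to the free end.
- can: Upright round solvent can, aluminium with paper label, 60 mm in diameter, straight sides up to 150 mm, 165 mm tall with a small black cap, 0.3 to 0.55 kg. Origin at the centre of its underside. It starts in front of the closed gate, in the gate's swing.
- tray: Low square steel drip tray, 160 x 160 mm, fixed on the bench; rim 14 mm high, walls 4 mm, inner floor about 4 mm above the bench. Origin at the centre of its underside, axes along its sides.
- tin_a: Paint tin in the cage, 68 mm in diameter, 85 mm tall; bystander. Origin at the centre of its underside.
- tin_b: Paint tin in the cage, 60 mm in diameter, 80 mm tall; bystander. Origin at the centre of its underside.
- cup: White open mixing cup, 80 mm across, 100 mm tall; bystander on the bench. Origin at the centre of its underside.
- jar: White jar with black cap, 66 mm in diameter, 120 mm tall; bystander on the bench. Origin at the centre of its underside.

How it is judged:
On the way, in this order (a step that is already met when the one before it is completed fails the run):
1. the can stands on the drip tray, let go (x of can in the frame of tray between -0.05 and 0.05 m and y of can in the frame of tray between -0.05 and 0.05 m and z of can in the frame of tray below 0.012 m and angle between can's own z axis and vertical below 0.1 rad and linear speed of can below 0.02 m/s and contact force between the fingers and can below 0.1 N), for 0.2 s.
2. the keeper catch is squeezed in (value of joint keeper above 0.011 m), for 0.1 s.
3. the bolt catch is squeezed in (value of joint each of bolt, keeper above 0.011 m), for 0.1 s.
4. the gate is past its detent (value of joint gate above 1.05 rad), for 0.05 s.
At the end, for the whole second after the job is handed in: Gate at rest at 1.4 rad or wider, held by the fingers (over 1.5 N), no loose thing touching it; both catches still in (over 11 of 14 mm); can upright (within 0.1 rad), at rest on the tray floor, within 50 mm of its centre along each side (all of step 3 and value of joint gate above 1.4 rad and velocity of joint gate between -0.05 and 0.05 rad/s and contact force between the fingers and gate_leaf above 1.5 N and x of can in the frame of tray between -0.05 and 0.05 m and y of can in the frame of tray between -0.05 and 0.05 m and z of can in the frame of tray below 0.012 m and angle between can's own z axis and vertical below 0.1 rad and linear speed of can below 0.02 m/s and contact force between gate_leaf and can below 0.2 N and contact force between gate_leaf and cup below 0.2 N and contact force between gate_leaf and jar below 0.2 N and contact force between gate_leaf and tin_a below 0.2 N and contact force between gate_leaf and tin_b below 0.2 N); the arm keeps its last pose, push and grip.
It fails at once if the gate hits the can (contact force between gate_leaf and can above 1 N).
It fails at once if the can is knocked over (angle between can's own z axis and vertical above 0.6 rad).
It fails at once if the tins in the cage are displaced over 30 mm or tipped (distance of any of tin_a, tin_b from where it was at the start of the episode above 0.03 m or angle between any of tin_a, tin_b's own z axis and vertical above 0.35 rad).
It fails at once if the cup or jar is displaced over 30 mm or tipped (distance of any of cup, jar from where it was at the start of the episode above 0.03 m or angle between any of cup, jar's own z axis and vertical above 0.35 rad).
It also fails if it takes over 72 s, if anything falls off the work surface, if the arm or the gripper's body presses on something with over 40 N, if the wrist force passes 120 N, or if a joint passes its speed limit or range.

## Robot

A 6-joint arm with a two-finger parallel gripper is mounted at the origin on the work surface. World frame = base frame: x ahead of the robot, y to its left, z up, the work surface at z = 0. Lengths are in m, angles in rad, forces in N, time in s.
With the tool pointing down it reaches from about 0.25 to 0.725 m from the base axis. Payload 4 kg.
Tool frame: the origin (TCP) lies at the very end of the fingers, on their centre line; the grasp point (between the pads) lies 19 mm behind it; z points along the fingers, y is the line along which they close (so a half turn about z gives the same grasp; the last joint's range is limited). The gripper opens to 85 mm and grips with 20 to 120 N. Pads are 22 mm wide; open, the fingers measure 114 mm over their backs; the gripper's body (76 mm by 85 mm) begins 54 mm behind the grasp point. The pads swing forward as they close: fully open they stand 13 mm farther back than shut.
Start: joints at [1.26, 0.241, 0.005, 1.335, 0, 1.571], TCP at [0.153, 0.476, 0.231] pointing down, gripper open.
Joint ranges: [-2.72, 2.72], [-1.05, 1.87], [-1.09, 1.28], [-1.99, 2.15], [-1.42, 1.44], [-3.14, 3.14]. Speed limits (rad/s): [2.79, 2.79, 3.14, 3.14, 3.14, 3.14].

## Interface

Orientations are given as a unit quaternion [x, y, z, w].
In Python, from workcell import bot gives the robot as it stands.
- The arm moves only by the tool carry_out, never from a script. Its argument "increments" is one flat list of numbers, 5 for each row, row after row: the finger opening in cm, from 0 to 8.54, then the shift along the tool's x, y, z in cm, then the turn about the tool's z in rad. A call has exactly 5 rows; each row shifts and turns the commanded pose from where the row before left it, along the tool's axes as they then stand; what a row does not reach is not made up. A row lasts 1/8 s, in which the tool goes at most 62.5 mm and 10.7 degrees, less where a joint would pass 70% of its speed; a pose out of reach is approached as far as the arm can. A call with a gripper value outside its range is refused whole. The fingers move at their own pace and stop on an object; the grip force is fixed at half the most. Time passes only in rows, so rows that do not move let the fingers close, or fill a call up. It gives the time, the measured TCP pose, the force, the opening and the grip force at its end, in the units of the state.
- bot.get_obs(): the state, without advancing time (a new reading comes with each control period).
- bot.camera(name): name is "scene" or "top"; returns a dict with "pixels" (384x512x3 uint8, blue, green, red), "range_z" (384x512 float32, m along the optical axis (not along the pixel's ray), 0 where there is no reading), "mtx" (3x3 intrinsics, pixels), "D" ([k1, k2, p1, p2, k3] as OpenCV has them; the pictures are not rectified), "eye" and "attitude" of the camera in the world. Camera axes: x right, y down, z forward; pixel columns grow to the right and rows downward; lengths in m; the calibration is good to about 2 mm. A picture is of the moment at which its call begins.
- bot.job_done(): hands the job in; it is judged then, once.
Trained networks look in a picture, given as the dict that the camera call returned (one of the last four; its "shot" number tells which), for a name from the list of things; names that differ only in an ending like _2 or _b are one class to them, and where a whole thing is asked for, a point or a joint stands for the part that bears it (a point fixed in the world has none). Each returns a list of dicts, best first, with "p" (0 to 1); they miss things now and then, are a little off and sometimes report something else, mostly with a low value. They report only what shows in the picture. A call takes as long as a camera call.
- bot.find_in(picture, name): "xyz" ([x, y, z] in m, in the coordinates of the camera as it stood for that picture, good to about 4 mm: the middle of the surface that is visible of it).
- bot.regions_of(picture, name): "mask" (384x512 bool, what is visible of it).
- bot.place_of(picture, name): "xyz" ([x, y, z] in m, in the coordinates of the camera as it stood for that picture, good to about 4 mm: a listed point, or the origin of a listed thing).
The state is a dict: "clock": time; "joint_pos": joint angles; "joint_vel": joint speeds; "tau": joint torques, N m; "eef_pos": TCP position; "tool_rot": TCP orientation; "ft_force": force on the tool from outside, world axes, zero at the start; "ft_torque": the same for the moment, N m; "grip_width": finger opening in m; "grasp_force": force on a finger pad.
Only numpy, scipy, OpenCV 4.12 (cv2) and the standard library are available. Lean on these libraries where they do the work, as an engineer would, in place of code of your own. Each camera call takes 0.05 s, during which the arm holds its last target. There are 200 camera calls.

## Working session

There is one attempt and no reset: what is moved stays moved. The work goes in short steps, Python scripts to look and compute and a tool call to move; the robot and the scene stay as the last step left them, time stands still between calls to the robot, and variables do not carry over. Pictures are saved under pics/ and viewed, at most 10 in all, crops included, and the job is handed in when it is done.

Besides the shell and the picture viewer there is one more tool, called after "Request:" as name(argument=value, ...) on one line, values as JSON. carry_out: Moves the arm, as the interface text tells. Its arguments: {"type":"object","properties":{"increments":{"type":"array","items":{"type":"number"}}},"required":["increments"]}

```bash
mkdir -p pics; cat > h.py <<'E'
import numpy as np, cv2
from scipy.spatial.transform import Rotation as R
from workcell import bot
np.set_printoptions(precision=4,suppress=True)
def RT(c):
    a=np.array(c["attitude"]); return (R.from_quat(a).as_matrix() if a.size==4 else a.reshape(3,3)), np.array(c["eye"])
def w(c,p):
    r,t=RT(c); return r@np.array(p)+t
def cloud(c):
    z=c["range_z"]; h,W=z.shape
    u,v=np.meshgrid(np.arange(W),np.arange(h))
    n=cv2.undistortPoints(np.stack([u,v],-1).reshape(-1,1,2).astype(np.float64),c["mtx"],np.array(c["D"])).reshape(h,W,2)
    P=np.dstack([n[...,0]*z,n[...,1]*z,z]); r,t=RT(c)
    Q=P@r.T+t; Q[z==0]=np.nan; return Q
E
python3 - <<'E'
from h import *
o=bot.get_obs(); print(o["eef_pos"],o["tool_rot"],o["clock"],o["grip_width"])
for n in ["scene","top"]:
    c=bot.camera(n); cv2.imwrite(f"pics/{n}0.png",c["pixels"]); np.savez(f"{n}0.npz",Q=cloud(c))
    print(n,c["eye"],c["attitude"])
    for k in "cage keeper_squeeze bolt_squeeze gate_hinge gate_post gate_leaf can tray tin_a cup jar".split():
        for d in bot.place_of(c,k)[:2]: print(k,w(c,d["xyz"]),round(d["p"],2))
E
```

```text
[0.1527 0.4754 0.2304] [ 0.1548  0.9879 -0.001  -0.0002] 0.0 0.08516674647417749
scene [1.0005 0.5012 0.8132] [ 0.3425  0.8648 -0.3421 -0.1337]
cage [0.6044 0.0976 0.0001] 0.58
keeper_squeeze [ 0.6657 -0.0332  0.1607] 0.89
bolt_squeeze [ 0.5709 -0.0656  0.1613] 0.63
gate_hinge [0.6182 0.1633 0.1206] 0.73
gate_hinge [ 0.6328  0.4302 -0.0044] 0.37
gate_post [0.6017 0.0396 0.1812] 0.83
can [ 0.5251  0.1044 -0.0002] 0.84
tray [ 0.4359 -0.3405  0.0026] 0.7
tray [ 0.6055  0.0978 -0.002 ] 0.34
tin_a [0.6856 0.1202 0.0127] 0.73
tin_a [0.6813 0.0367 0.0066] 0.7
cup [ 0.6311  0.4284 -0.0054] 0.82
jar [ 0.4847  0.426  -0.0009] 0.55
top [0.3882 0.0361 1.2042] [-0.7037  0.7069 -0.0458  0.0549]
cage [ 0.6139  0.0926 -0.0014] 0.65
keeper_squeeze [ 0.6724 -0.0376  0.1656] 0.65
bolt_squeeze [ 0.5747 -0.0683  0.1637] 0.71
bolt_squeeze [ 0.6102  0.0945 -0.0011] 0.5
gate_hinge [0.6163 0.1604 0.126 ] 0.78
gate_post [0.6052 0.0415 0.1786] 0.67
gate_leaf [ 0.6142  0.1577 -0.0001] 0.67
can [0.6183 0.1579 0.1229] 0.3
tray [ 0.4311 -0.3381 -0.0044] 0.71
tin_a [0.6803 0.04   0.0106] 0.92
tin_a [0.6826 0.1161 0.0099] 0.9
cup [0.6336 0.429  0.0013] 0.74
jar [0.4854 0.4147 0.004 ] 0.89
```

View pics/scene0.png

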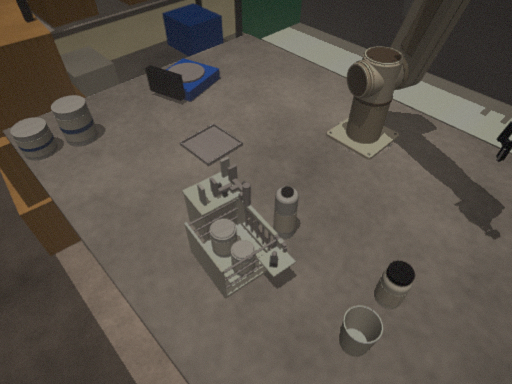

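View pics/top0.png

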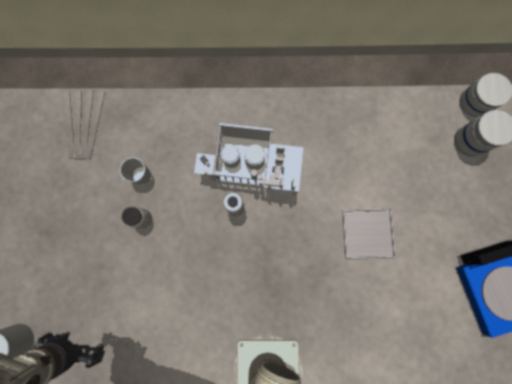

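```bash
python3 - <<'E'
from h import *
from scipy.optimize import least_squares
# fit cage pose: points in cage mm -> world
C=np.array([[77,-120],[-14,-159],[0,70],[0,-50],[0,0]])/1e3
S=np.array([[.6657,-.0332],[.5709,-.0656],[.6182,.1633],[.6017,.0396],[.6044,.0976]])
T=np.array([[.6724,-.0376],[.5747,-.0683],[.6163,.1604],[.6052,.0415],[.6139,.0926]])
def f(p,M):
    c,s=np.cos(p[2]),np.sin(p[2]); return (C@np.array([[c,s],[-s,c]])+p[:2]-M).ravel()
for M in(S,T,(S+T)/2):
    r=least_squares(f,[.6,.1,0],args=(M,)); print(r.x, r.fun.reshape(-1,2)*1e3)
for n in["scene","top"]:
    Q=np.load(n+"0.npz")["Q"]; x,y,z=Q[...,0],Q[...,1],Q[...,2]
    m=(z>.03)&(z<.145)&(abs(x-.525)<.05)&(abs(y-.104)<.05); 
    if m.sum()>50:
        P=Q[m]; 
        q=least_squares(lambda p:np.hypot(P[:,0]-p[0],P[:,1]-p[1])-.03,[.525,.104],loss="soft_l1",f_scale=.003); print(n,"can",q.x,m.sum(),q.cost)
    m=(z>.155)&(z<.175)&(abs(x-.525)<.05)&(abs(y-.104)<.05); print("cap",np.nanmean(Q[m],0),m.sum())
    m=(z>.17)&(z<.2)&(x>.5)&(x<.72)&(y>-.12)&(y<.08)
    # clusters of tops
    k,l,st,ce=cv2.connectedComponentsWithStats(m.astype(np.uint8))
    for i in range(1,k):
        if st[i,4]>6: P=Q[l==i]; P=P[P[:,2]>P[:,2].max()-.008]; print(n,st[i,4],P.mean(0),P.min(0),P.max(0))
    m=(z>.008)&(z<.025)&(abs(x-.433)<.12)&(abs(y+.339)<.12)
    P=Q[m][:,:2].astype(np.float32); print("tray",cv2.minAreaRect(P),m.sum())
E
```

```text
[ 0.6066  0.0934 -0.1342] [[ 1.1782 -2.6617]
 [ 0.5791  3.2617]
 [-2.2138 -0.5692]
 [-1.766   4.2093]
 [ 2.2224 -4.2401]]
[ 0.6103  0.0907 -0.122 ] [[-0.279  -0.2108]
 [ 2.351   2.8542]
 [ 2.5173 -0.2519]
 [-0.9873 -0.4599]
 [-3.602  -1.9316]]
[ 0.6085  0.092  -0.1281] [[ 0.4513 -1.4372]
 [ 1.4652  3.0557]
 [ 0.1508 -0.4083]
 [-1.3769  1.8747]
 [-0.6904 -3.0849]]
scene can [0.5225 0.1057] 622 0.00020796070525698802
cap [0.5265 0.1086 0.1604] 232
scene 55 [ 0.5755 -0.0734  0.1837] [ 0.5634 -0.0802  0.1791] [ 0.5868 -0.0686  0.187 ]
scene 60 [ 0.5797 -0.0386  0.1831] [ 0.567  -0.0453  0.1786] [ 0.5911 -0.0348  0.1865]
scene 52 [ 0.6468 -0.033   0.1833] [ 0.6408 -0.047   0.1785] [ 0.6507 -0.0207  0.186 ]
scene 54 [ 0.6821 -0.0365  0.1841] [ 0.6763 -0.0511  0.1802] [ 0.687  -0.0252  0.1873]
scene 90 [0.6046 0.0437 0.1937] [0.5951 0.0319 0.1889] [0.6127 0.0525 0.1965]
tray ((0.4349757730960846, -0.33526742458343506), (0.162838414311409, 0.16403183341026306), 1.6752989292144775) 270
top can [0.5222 0.1038] 72 4.068320408678893e-06
cap [0.5222 0.103  0.1606] 217
top 32 [ 0.6802 -0.0396  0.1858] [ 0.6756 -0.05    0.1829] [ 0.685  -0.0291  0.1899]
top 34 [ 0.6447 -0.0363  0.1847] [ 0.6395 -0.0463  0.1802] [ 0.6491 -0.0259  0.188 ]
top 42 [0.6016 0.0402 0.1953] [0.5931 0.033  0.1923] [0.6114 0.0475 0.1984]
top 27 [ 0.5791 -0.0417  0.1849] [ 0.5681 -0.0456  0.1807] [ 0.5889 -0.0366  0.188 ]
top 29 [ 0.5729 -0.077   0.1853] [ 0.5617 -0.0803  0.1807] [ 0.5853 -0.0737  0.1881]
tray ((0.4333895444869995, -0.343369722366333), (0.22411617636680603, 0.1582934558391571), 89.9136734008789) 383
```

The scene view shows the can at about (286,210) in front of the cage gate and the tray at (211,144), with the latch bench at (215,190). The top view confirms this: can (233,203), catch plates (280,155)–(290,183), tray (368,233). The measurements give can ≈ (0.522, 0.104), tray ≈ (0.434, -0.339), cage yaw ≈ -0.12. I'm moving above the can.

Request:
carry_out(increments=[8.5, -4.65, -2.4, 0, 0, 8.5, -4.65, -2.4, 0, 0, 8.5, -4.65, -2.4, 0, 0, 8.5, -4.65, -2.4, 0, 0, 8.5, -4.65, -2.4, 0, 0])

```text
clock: 1.82
eef_pos: [0.3386, 0.2895, 0.2315]
tool_rot: [0.155, 0.988, 0.0, 0.0]
ft_force: [1.1, -0.3, 0.5]
grip_width: 0.0849
grasp_force: 0.0
```

Request:
carry_out(increments=[8.5, -4.65, -2.4, 0, 0, 8.5, -4.65, -2.4, 0, 0, 8.5, -4.65, -2.4, 0, 0, 8.5, -4.65, -2.4, 0, 0, 8.5, -4.65, -2.4, 0, 0])

```text
clock: 2.45
eef_pos: [0.5234, 0.104, 0.2314]
tool_rot: [0.155, 0.988, 0.0, 0.0]
ft_force: [1.2, 0.3, 0.1]
grip_width: 0.0848
grasp_force: 0.0
```

```bash
cat >> h.py <<'E'
def go(x,y,z,head=None,o=None):
    "total shift in tool axes (cm) and turn (rad) to a world TCP target"
    o=o or bot.get_obs(); r=R.from_quat(o["tool_rot"]).as_matrix(); p=np.array(o["eef_pos"])
    h=np.arctan2(r[1,1],r[0,1]); d=r.T@(np.array([x,y,z])-p)*100
    print("at",p,"head",round(np.degrees(h),1),"shift",d, "turn",None if head is None else round(-(np.radians(head)-h),3),"F",np.array(o["ft_force"]),"grip",o["grip_width"],o["grasp_force"],"t",o["clock"])
E
python3 - <<'E'
from h import *
from scipy.optimize import least_squares
C=np.array([[88,-120],[52,-120],[-14,-134],[-14,-170],[0,-50],[77,-120],[-14,-159],[0,70]])/1e3
M=np.array([[.681,-.038],[.6455,-.0350],[.5793,-.0408],[.5739,-.0758],[.6026,.0412],[.669,-.0354],[.5728,-.067],[.6172,.1618]])
W=np.array([1,1,1,1,1,.5,.5,1])[:,None]
def f(p):
    c,s=np.cos(p[2]),np.sin(p[2]); return ((C@np.array([[c,s],[-s,c]])+p[:2]-M)*W).ravel()
r=least_squares(f,[.6,.1,0]); print(r.x, r.fun.reshape(-1,2)*1e3)
c,s=np.cos(r.x[2]),np.sin(r.x[2])
print(C@np.array([[c,s],[-s,c]])+r.x[:2])
np.save("cage.npy",r.x)
go(.5222,.1042,.107)
E
```

```text
[ 0.6085  0.0912 -0.1213] [[ 0.2935 -0.5879]
 [ 0.0579  0.7669]
 [-0.951   0.6534]
 [ 0.0942 -0.0822]
 [-0.1927  0.3431]
 [ 0.6871 -0.9286]
 [ 1.2624  1.0185]
 [-0.2767 -1.1381]]
[[ 0.6813 -0.0386]
 [ 0.6456 -0.0342]
 [ 0.5783 -0.0401]
 [ 0.574  -0.0759]
 [ 0.6024  0.0415]
 [ 0.6704 -0.0373]
 [ 0.5753 -0.065 ]
 [ 0.6169  0.1607]]
at [0.5234 0.104  0.2314] head 72.2 shift [ 0.1244 -0.0215 12.4413] turn None F [1.2027 0.2994 0.0785] grip 0.08476738275595644 0.0 t 2.45
```

Request:
carry_out(increments=[8.5, 0.1, 0, 3.5, 0, 8.5, 0, 0, 3.5, 0, 8.5, 0, 0, 3, 0, 8.5, 0, 0, 2.4, 0, 8.5, 0, 0, 0, 0])

```text
clock: 3.08
eef_pos: [0.5195, 0.1052, 0.1054]
tool_rot: [0.155, 0.988, -0.001, -0.002]
ft_force: [0.5, 0.3, 1.4]
grip_width: 0.0847
grasp_force: 0.0
```

Request:
carry_out(increments=[5, 0, 0, 0, 0, 5, 0, 0, 0, 0, 5, 0, 0, 0, 0, 5, 0, 0, 0, 0, 5, 0, 0, 0, 0])

```text
clock: 3.7
eef_pos: [0.5226, 0.1056, 0.1091]
tool_rot: [0.155, 0.988, 0.0, 0.002]
ft_force: [-0.6, -2.0, 6.6]
grip_width: 0.0587
grasp_force: 65.6
```

Request:
carry_out(increments=[5, 0, 0, -2, 0, 5, 0, 0, -2.5, 0, 5, 2.8, -0.9, 0, 0, 5, 2.8, -0.9, 0, 0, 5, 2.8, -0.9, 0, 0])

```text
clock: 4.32
eef_pos: [0.4311, 0.1056, 0.1515]
tool_rot: [0.155, 0.988, -0.0, -0.001]
ft_force: [0.0, 1.4, -4.2]
grip_width: 0.0587
grasp_force: 66.3
```

Request:
carry_out(increments=[5, -0.8, -2.5, 0, 0, 5, -1.2, -3.8, 0, 0, 5, -1.2, -3.8, 0, 0, 5, -1.2, -3.8, 0, 0, 5, -1.2, -3.8, 0, 0])

```text
clock: 4.95
eef_pos: [0.4313, -0.0809, 0.1516]
tool_rot: [0.155, 0.988, 0.0, -0.001]
ft_force: [1.6, 0.0, -4.7]
grip_width: 0.0588
grasp_force: 66.5
```

Request:
carry_out(increments=[5, -1.2, -3.8, 0, 0, 5, -1.2, -3.8, 0, 0, 5, -1.2, -3.8, 0, 0, 5, -1.2, -3.8, 0, 0, 5, -1.2, -3.8, 0, 0])

```text
clock: 5.58
eef_pos: [0.4305, -0.2799, 0.1514]
tool_rot: [0.155, 0.988, 0.001, -0.001]
ft_force: [0.1, 0.8, -4.4]
grip_width: 0.0586
grasp_force: 66.5
```

```bash
python3 - <<'E'
from h import *
go(.434,-.339,.112)
c=bot.camera("scene"); cv2.imwrite("pics/s1.png",c["pixels"]); Q=cloud(c)
p=np.array(bot.get_obs()["eef_pos"])
for k in ["can","tray"]:
    for d in bot.place_of(c,k)[:1]: print(k,w(c,d["xyz"]),d["p"])
E
```

```text
at [ 0.4305 -0.2799  0.1514] head 72.2 shift [-2.1499 -5.5264  3.9269] turn None F [ 0.1407  0.8353 -4.4093] grip 0.058572037378674516 66.46288812858984 t 5.575
can [ 0.4302 -0.2807  0.0398] 0.81
tray [ 0.4378 -0.34   -0.0013] 0.61
```

Request:
carry_out(increments=[5, -1.1, -2.8, 0, 0, 5, -1.1, -2.7, 0, 0, 5, 0, 0, 1.6, 0, 5, 0, 0, 1.4, 0, 5, 0, 0, 0.75, 0])

```text
clock: 6.35
eef_pos: [0.4345, -0.3367, 0.1132]
tool_rot: [0.154, 0.988, 0.001, -0.002]
ft_force: [-1.6, -0.2, 16.4]
grip_width: 0.0586
grasp_force: 70.5
```

Request:
carry_out(increments=[5, 0, 0, 0, 0, 5, 0, 0, 0, 0, 7, 0, 0, 0, 0, 8.5, 0, 0, 0, 0, 8.5, 0, 0, 0, 0])

```text
clock: 6.98
eef_pos: [0.4359, -0.3388, 0.1156]
tool_rot: [0.155, 0.988, -0.0, 0.001]
ft_force: [0.4, 0.5, -0.3]
grip_width: 0.0849
grasp_force: 0.0
```

Request:
carry_out(increments=[8.5, 0, 0, 0, 0, 8.5, 0, 0, -3, 0, 8.5, 0, 0, -4, 0, 8.5, 0, 0, -5, 0, 8.5, 0, 0, -3, 0])

```text
clock: 7.6
eef_pos: [0.436, -0.3389, 0.2678]
tool_rot: [0.155, 0.988, -0.001, 0.002]
ft_force: [-0.6, -0.0, 0.4]
grip_width: 0.0849
grasp_force: 0.0
```

```bash
python3 - <<'E'
from h import *
for n in ["scene","top"]:
    c=bot.camera(n); cv2.imwrite(f"pics/{n}2.png",c["pixels"]); Q=cloud(c)
    for k in ["can","tray"]:
        for d in bot.place_of(c,k)[:1]: print(k,w(c,d["xyz"]),d["p"])
x=np.load("cage.npy"); go(.6704,-.0373,.26,np.degrees(x[2])+180)
E
```

```text
can [ 0.4345 -0.3395  0.0053] 0.98
tray [ 0.4354 -0.3377  0.0018] 0.89
can [ 0.435  -0.3409  0.0042] 0.68
tray [ 0.4323 -0.3366 -0.0031] 0.66
at [ 0.4347 -0.3379  0.2633] head 72.2 shift [-13.2426  35.8283   0.3288] turn -1.76 F [-0.1689 -0.3744  0.2914] grip 0.08483921028532004 0.0 t 7.9
```

Request:
carry_out(increments=[8.5, -1.9, 5.1, 0, 0, 8.5, -1.9, 5.1, 0, 0, 8.5, -1.9, 5.1, 0, 0, 8.5, -1.9, 5.1, 0, 0, 8.5, -1.9, 5.1, 0, 0])

```text
clock: 8.52
eef_pos: [0.604, -0.123, 0.2628]
tool_rot: [0.155, 0.988, 0.0, -0.002]
ft_force: [0.2, -1.3, 0.3]
grip_width: 0.0847
grasp_force: 0.0
```

Request:
carry_out(increments=[8.5, -1.9, 5.1, 0, 0, 8.5, -1.9, 5.1, 0, 0, 8.5, 0, 0, 0, -0.176, 8.5, 0, 0, 0, -0.176, 8.5, 0, 0, 0, -0.176])

```text
clock: 9.15
eef_pos: [0.6706, -0.0387, 0.2621]
tool_rot: [-0.112, 0.994, 0.0, -0.002]
ft_force: [0.2, 0.0, 0.0]
grip_width: 0.0852
grasp_force: 0.0
```

Request:
carry_out(increments=[8.5, 0, 0, 0, -0.176, 8.5, 0, 0, 0, -0.176, 8.5, 0, 0, 0, -0.176, 8.5, 0, 0, 0, -0.176, 8.5, 0, 0, 0, -0.176])

```text
clock: 9.78
eef_pos: [0.6705, -0.0391, 0.2624]
tool_rot: [-0.524, 0.852, 0.001, -0.002]
ft_force: [-0.8, 0.4, 0.0]
grip_width: 0.0849
grasp_force: 0.0
```

Request:
carry_out(increments=[8.5, 0, 0, 0, -0.176, 8.5, 0, 0, 0, -0.176, 8.5, 0, 0, 0, 0, 8.5, 0, 0, 0, 0, 8.5, 0, 0, 0, 0])

```text
clock: 10.4
eef_pos: [0.6711, -0.0391, 0.2644]
tool_rot: [-0.662, 0.749, 0.0, -0.0]
ft_force: [0.5, -0.9, -0.2]
grip_width: 0.0852
grasp_force: 0.0
```

```bash
python3 - <<'E'
from h import *
x=np.load("cage.npy"); go(.6704,-.0373,.150,np.degrees(x[2])+180)
E
```

```text
at [ 0.6711 -0.0391  0.2644] head 173.0 shift [-0.1736  0.0815 11.4369] turn -0.002 F [ 0.4574 -0.9089 -0.1931] grip 0.08521189035769529 0.0 t 10.4
```

Request:
carry_out(increments=[8.5, -0.17, 0.1, 3, 0, 8.5, 0, 0, 3, 0, 8.5, 0, 0, 3, 0, 8.5, 0, 0, 2.5, 0, 8.5, 0, 0, 0, 0])

```text
clock: 11.02
eef_pos: [0.6685, -0.0372, 0.1471]
tool_rot: [-0.663, 0.749, 0.002, -0.002]
ft_force: [0.1, 0.4, -0.5]
grip_width: 0.0849
grasp_force: 0.0
```

```bash
python3 - <<'E'
from h import *
go(.6704,-.0373,.149,173)
c=bot.camera("scene"); im=c["pixels"][130:230,160:290]; cv2.imwrite("pics/k1.png",cv2.resize(im,None,fx=5,fy=5,interpolation=2))
E
```

```text
at [ 0.6685 -0.0372  0.1471] head 173.0 shift [-0.0149 -0.1836 -0.1862] turn -0.0 F [ 0.0525  0.3677 -0.513 ] grip 0.08494144634911036 0.0 t 11.025
```

View pics/k1.png

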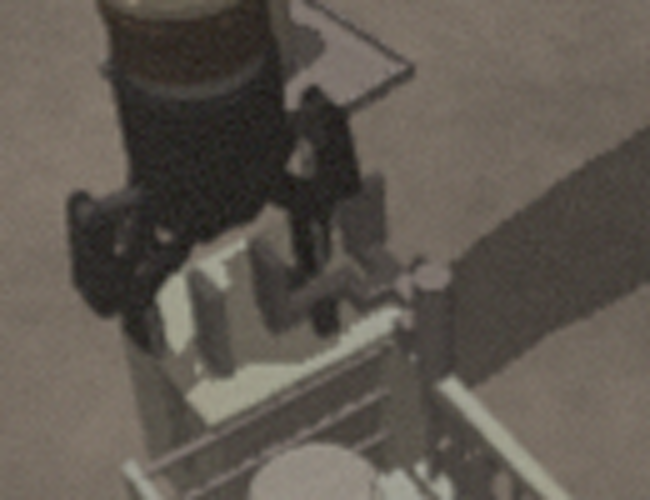

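The crop shows the open fingers, at about (150,300) and (320,280), straddling the two keeper plates at (210,320) and (268,270). Next I close on them.

Request:
carry_out(increments=[6, 0, 0, 0, 0, 4.5, 0, 0, 0, 0, 3.5, 0, 0, 0, 0, 2.8, 0, 0, 0, 0, 2.8, 0, 0, 0, 0])

```text
clock: 11.7
eef_pos: [0.6716, -0.0374, 0.1513]
tool_rot: [-0.663, 0.749, -0.001, 0.001]
ft_force: [1.1, 0.2, 6.1]
grip_width: 0.0288
grasp_force: 35.8
```

Request:
carry_out(increments=[2.8, 0, 0, 0, 0, 2.8, 0, 0, 0, 0, 2.8, 0, 0, 0, 0, 2.8, 0, 0, 0, 0, 2.8, 0, 0, 0, 0])

```text
clock: 12.32
eef_pos: [0.6716, -0.0374, 0.1513]
tool_rot: [-0.663, 0.749, -0.001, 0.001]
ft_force: [0.3, -0.2, 6.0]
grip_width: 0.0286
grasp_force: 35.8
```

Request:
carry_out(increments=[6, 0, 0, 0, 0, 8.5, 0, 0, 0, 0, 8.5, 0, 0, -2, 0, 8.5, 0, 0, -4.5, 0, 8.5, 0, 0, -4.5, 0])

```text
clock: 12.95
eef_pos: [0.6701, -0.0374, 0.26]
tool_rot: [-0.663, 0.749, 0.001, -0.001]
ft_force: [0.1, -0.1, 0.4]
grip_width: 0.0852
grasp_force: 0.0
```

Request:
carry_out(increments=[8.5, 0, 0, 0, 0.175, 8.5, 0, 0, 0, 0.175, 8.5, 0, 0, 0, 0.175, 8.5, 0, 0, 0, 0.175, 8.5, 0, 0, 0, 0.175])

```text
clock: 13.58
eef_pos: [0.6704, -0.0374, 0.2591]
tool_rot: [-0.28, 0.96, 0.0, -0.0]
ft_force: [0.9, -0.1, 0.9]
grip_width: 0.0854
grasp_force: 0.0
```

Request:
carry_out(increments=[8.5, 0, 0, 0, 0.175, 8.5, 0, 0, 0, 0.175, 8.5, 0, 0, 0, 0.175, 8.5, 0, 0, 0, 0.17, 8.5, 0, 0, 0, 0])

```text
clock: 14.2
eef_pos: [0.6704, -0.0373, 0.2593]
tool_rot: [0.059, 0.998, -0.0, -0.0]
ft_force: [0.5, -0.5, -0.6]
grip_width: 0.085
grasp_force: 0.0
```

```bash
python3 - <<'E'
from h import *
c=bot.camera("scene"); Q=cloud(c);x,y,z=Q[...,0],Q[...,1],Q[...,2]
m=(z>.165)&(z<.2)&(x>.55)&(x<.72)&(y>-.12)&(y<.08)
k,l,st,ce=cv2.connectedComponentsWithStats(m.astype(np.uint8))
for i in range(1,k):
  if st[i,4]>6: P=Q[l==i]; P=P[P[:,2]>P[:,2].max()-.008]; print(st[i,4],P.mean(0))
go(.5763,-.0648,.15,83)
E
```

```text
68 [ 0.5751 -0.074   0.1838]
72 [ 0.5792 -0.0382  0.1837]
63 [ 0.6607 -0.0336  0.1839]
63 [ 0.6822 -0.0367  0.1841]
99 [0.6044 0.0438 0.1944]
at [ 0.6704 -0.0374  0.2593] head 83.2 shift [ 9.0135 -3.832  10.9378] turn 0.004 F [-0.2203 -0.1767  0.133 ] grip 0.08496157377856647 0.0 t 14.25
```

Request:
carry_out(increments=[8.5, 4.5, -1.9, 0, 0, 8.5, 4.5, -1.9, 0, 0, 8.5, 0, 0, 3, 0, 8.5, 0, 0, 3, 0, 8.5, 0, 0, 2.5, 0])

```text
clock: 14.88
eef_pos: [0.576, -0.0643, 0.1739]
tool_rot: [0.059, 0.998, 0.0, -0.0]
ft_force: [0.3, -0.6, -0.6]
grip_width: 0.0851
grasp_force: 0.0
```

Request:
carry_out(increments=[8.5, 0, 0, 2.4, 0, 8.5, 0, 0, 0, 0, 6, 0, 0, 0, 0, 4.5, 0, 0, 0, 0, 3.5, 0, 0, 0, 0])

```text
clock: 15.5
eef_pos: [0.5778, -0.0635, 0.1527]
tool_rot: [0.06, 0.998, 0.001, 0.002]
ft_force: [0.0, 2.8, 3.8]
grip_width: 0.0352
grasp_force: 2.2
```

Request:
carry_out(increments=[2.8, 0, 0, 0, 0, 2.8, 0, 0, 0, 0, 2.8, 0, 0, 0, 0, 2.8, 0, 0, 0, 0, 2.8, 0, 0, 0, 0])

```text
clock: 16.12
eef_pos: [0.5774, -0.0664, 0.1531]
tool_rot: [0.061, 0.998, -0.002, 0.002]
ft_force: [-1.1, -3.7, 7.2]
grip_width: 0.0289
grasp_force: 42.0
```

Bolt squeezed to about 29 mm, the same as the keeper. Next: open, rise, turn back and locate the post.

Request:
carry_out(increments=[6, 0, 0, 0, 0, 8.5, 0, 0, 0, 0, 8.5, 0, 0, -2, 0, 8.5, 0, 0, -4.5, 0, 8.5, 0, 0, -4.5, 0])

```text
clock: 16.75
eef_pos: [0.576, -0.0641, 0.2612]
tool_rot: [0.06, 0.998, -0.0, -0.001]
ft_force: [0.7, -0.4, 0.6]
grip_width: 0.0847
grasp_force: 0.0
```

Request:
carry_out(increments=[8.5, 0, 0, 0, -0.175, 8.5, 0, 0, 0, -0.175, 8.5, 0, 0, 0, -0.175, 8.5, 0, 0, 0, -0.175, 8.5, 0, 0, 0, -0.175])

```text
clock: 17.38
eef_pos: [0.5763, -0.0641, 0.2603]
tool_rot: [-0.371, 0.929, 0.0, -0.001]
ft_force: [0.2, -0.7, -0.0]
grip_width: 0.085
grasp_force: 0.0
```

Request:
carry_out(increments=[8.5, 0, 0, 0, -0.175, 8.5, 0, 0, 0, -0.175, 8.5, 0, 0, 0, -0.175, 8.5, 0, 0, 0, -0.17, 8.5, 0, 0, 0, 0])

```text
clock: 18.0
eef_pos: [0.5763, -0.0641, 0.2604]
tool_rot: [-0.662, 0.749, 0.0, -0.0]
ft_force: [0.2, -0.4, 0.3]
grip_width: 0.0852
grasp_force: 0.0
```

```bash
python3 - <<'E'
from h import *
c=bot.camera("scene"); Q=cloud(c);x,y,z=Q[...,0],Q[...,1],Q[...,2]
m=(z>.165)&(z<.2)&(x>.55)&(x<.72)&(y>-.12)&(y<.08)
k,l,st,ce=cv2.connectedComponentsWithStats(m.astype(np.uint8))
for i in range(1,k):
  if st[i,4]>6: P=Q[l==i]; P=P[P[:,2]>P[:,2].max()-.008]; print(st[i,4],P.mean(0))
d=bot.place_of(c,"gate_post"); print(w(c,d[0]["xyz"]),d[0]["p"])
go(.6028,.0413,.162,173)
E
```

```text
136 [ 0.5765 -0.0633  0.1837]
62 [ 0.6608 -0.0333  0.184 ]
63 [ 0.6822 -0.0364  0.1835]
98 [0.6048 0.0435 0.1945]
[0.6042 0.0416 0.1788] 0.92
at [ 0.5764 -0.0642  0.2605] head 172.9 shift [-10.7922  -1.3236   9.8498] turn -0.002 F [ 0.287   0.0823 -0.2854] grip 0.08544152296168274 0.0 t 18.1
```

Request:
carry_out(increments=[8.5, -5.4, -0.7, 0, 0, 8.5, -5.4, -0.7, 0, 0, 8.5, 0, 0, 3.3, 0, 8.5, 0, 0, 3.3, 0, 8.5, 0, 0, 3.2, 0])

```text
clock: 18.73
eef_pos: [0.6034, 0.0417, 0.1617]
tool_rot: [-0.662, 0.749, -0.0, -0.0]
ft_force: [0.9, 0.9, 0.3]
grip_width: 0.0848
grasp_force: 0.0
```

Request:
carry_out(increments=[6, 0, 0, 0, 0, 4, 0, 0, 0, 0, 1, 0, 0, 0, 0, 1, 0, 0, 0, 0, 1, 0, 0, 0, 0])

```text
clock: 19.35
eef_pos: [0.6036, 0.0414, 0.1648]
tool_rot: [-0.663, 0.749, -0.0, 0.001]
ft_force: [-2.9, 0.1, 5.2]
grip_width: 0.0181
grasp_force: 58.5
```

Request:
carry_out(increments=[1, 0, 0, 0, 0, 1, 0, 0, 0, 0, 1, 0, 0, 0, 0, 1, 0, 0, 0, 0, 1, 0, 0, 0, 0])

```text
clock: 19.98
eef_pos: [0.6036, 0.0413, 0.1648]
tool_rot: [-0.663, 0.749, -0.0, 0.001]
ft_force: [-2.9, -0.5, 6.2]
grip_width: 0.0185
grasp_force: 58.6
```

Request:
carry_out(increments=[1, -0.06, 1.2, 0, 0.1, 1, -0.06, 1.2, 0, 0.1, 1, -0.06, 1.2, 0, 0.1, 1, -0.06, 1.2, 0, 0.1, 1, -0.06, 1.2, 0, 0.1])

```text
clock: 20.6
eef_pos: [0.549, 0.0622, 0.1648]
tool_rot: [-0.455, 0.89, -0.001, 0.002]
ft_force: [0.5, -1.9, 4.0]
grip_width: 0.018
grasp_force: 58.8
```

```bash
python3 - <<'E'
from h import *
a=-.1213-.5; X=np.array([np.cos(a),np.sin(a)])
H=np.array([.6178,.161]); p=H-.12*np.array([-np.sin(a),np.cos(a)])
go(p[0],p[1],.1648,180+np.degrees(a))
e=bot.get_obs()["eef_pos"]; v=np.array(e[:2])-H; print(np.hypot(*v), -.1213-(np.arctan2(v[1],v[0])+np.pi/2))
E
```

```text
at [0.549  0.0622 0.1648] head 144.1 shift [-0.0323  0.1581  0.0013] turn -0.004 F [ 0.5007 -1.9118  4.0348] grip 0.017993944754649497 58.80272448062897 t 20.6
0.12034002599830244 0.48687415960543773
```

Tracking well at gate ≈ 0.49. I continue through the detent.

Request:
carry_out(increments=[1, -0.06, 1.2, 0, 0.1, 1, -0.06, 1.2, 0, 0.1, 1, -0.06, 1.2, 0, 0.1, 1, -0.06, 1.2, 0, 0.1, 1, -0.06, 1.2, 0, 0.1])

```text
clock: 21.22
eef_pos: [0.5104, 0.1076, 0.1648]
tool_rot: [-0.221, 0.975, -0.001, 0.001]
ft_force: [-0.6, -3.6, 5.2]
grip_width: 0.0184
grasp_force: 59.3
```

Request:
carry_out(increments=[1, -0.06, 1.2, 0, 0.1, 1, -0.06, 1.2, 0, 0.1, 1, -0.06, 1.2, 0, 0.1, 1, -0.06, 1.2, 0, 0.1, 1, -0.06, 1.2, 0, 0.1])

```text
clock: 21.85
eef_pos: [0.4985, 0.1659, 0.1648]
tool_rot: [0.028, 1.0, -0.001, 0.001]
ft_force: [-0.7, -4.7, 4.9]
grip_width: 0.0183
grasp_force: 59.2
```

Request:
carry_out(increments=[1, -0.03, 0.8, 0, 0.07, 1, 0, 0.4, 0, 0.03, 1, 0, 0, 0, 0, 1, 0, 0, 0, 0, 1, 0, 0, 0, 0])

```text
clock: 22.48
eef_pos: [0.4998, 0.1778, 0.1648]
tool_rot: [0.076, 0.997, -0.0, 0.001]
ft_force: [-2.2, -3.8, 6.5]
grip_width: 0.0186
grasp_force: 59.3
```

```bash
python3 - <<'E'
from h import *
H=np.array([.6178,.161]); o=bot.get_obs()
e=o["eef_pos"]; v=np.array(e[:2])-H; print(np.hypot(*v), -.1213-(np.arctan2(v[1],v[0])+np.pi/2)%(2*np.pi)+2*np.pi,o["joint_vel"])
go(*e)
c=bot.camera("scene"); cv2.imwrite("pics/end.png",c["pixels"])
for k in ["gate_post","can","tray","cup","jar","gate_hinge"]:
    for d in bot.place_of(c,k)[:1]: print(k,w(c,d["xyz"]),d["p"])
Q=cloud(c);x,y,z=Q[...,0],Q[...,1],Q[...,2]
m=(z>.165)&(z<.2)&(x>.55)&(x<.72)&(y>-.12)&(y<-.01)
k,l,st,ce=cv2.connectedComponentsWithStats(m.astype(np.uint8))
for i in range(1,k):
  if st[i,4]>6: P=Q[l==i]; P=P[P[:,2]>P[:,2].max()-.008]; print(st[i,4],P.mean(0))
E
```

```text
0.11923093685865678 1.590827428451604 [-0.     -0.0017  0.0012  0.0004 -0.0003 -0.0022]
at [0.4998 0.1778 0.1648] head 81.3 shift [0. 0. 0.] turn None F [-2.1532 -3.7625  6.4751] grip 0.018556550524900003 59.30165112018585 t 22.475
gate_post [0.4955 0.1804 0.1807] 0.77
can [ 0.4373 -0.342   0.0026] 0.57
tray [ 0.4335 -0.338   0.0002] 0.95
cup [ 0.6354  0.4244 -0.003 ] 0.59
jar [0.4855 0.4234 0.0004] 0.8
gate_hinge [0.6155 0.1672 0.1223] 0.78
133 [ 0.5768 -0.0629  0.1838]
63 [ 0.6606 -0.0335  0.1838]
63 [ 0.6822 -0.0364  0.1839]
```

View pics/end.png

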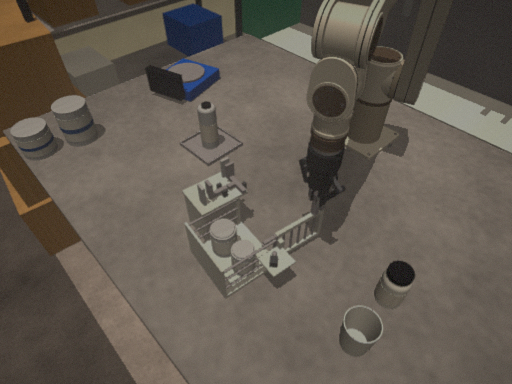

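The final picture shows the gate square to the cage, with the hand on its post at (318,205). The can stands on the tray at (208,125), and the cup, jar and tins are in place. Gate angle is about 1.59 rad and at rest, so I'm handing it in.

```bash
python3 -c "
from workcell import bot
print(bot.job_done())"
```

```text
the job is handed in; nothing more can be done
None
```

I handed the job in with the gate held open by its post at about 1.59 rad and at rest, both catches squeezed fully in, the can standing on the drip tray, and the cup, jar and tins where they were; the hand-in gave no verdict.

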